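Put the kitchen jar set away in the divided tote

ROBOT

A 6-joint arm with a two-finger parallel gripper is mounted at the origin on the work surface. World frame = base frame: x ahead of the robot, y to its left, z up, the work surface at z = 0. Lengths are in mm, angles in rad, forces in N, time in s.
With the tool pointing down it reaches from about 275 to 1000 mm from the base axis. Payload 8.4 kg.
Tool frame: the origin (TCP) lies at the very end of the fingers, on their centre line; the grasp point (between the pads) lies 19 mm behind it; z points along the fingers, y is the line along which they close (so a half turn about z gives the same grasp; the last joint's range is limited). The gripper opens to 85 mm and grips with 20 to 120 N. Pads are 22 mm wide; open, the fingers measure 114 mm over their backs; the gripper's body (76 mm by 85 mm) begins 54 mm behind the grasp point. The pads swing forward as they close: fully open they stand 13 mm farther back than shut.
Start: joints at [-1.162, 0.353, 1.633, -0, 1.155, -0.002], TCP at [249.588, -573.004, 231.281] pointing down, gripper open.
Joint ranges: [-2.63, 2.63], [-0.92, 2.1], [0.06, 2.66], [-1.3, 4.44], [0, 2.69], [-3.02, 3.02]. Speed limits (rad/s): [2.22, 2.22, 2.79, 3.14, 3.14, 3.14].

INTERFACE

Orientations are given as [roll, pitch, yaw] about the fixed x, y, z axes, in that order (R = Rz(yaw) Ry(pitch) Rx(roll)).
In Python, from rig import sensors, grab_frame, camera_params, order gives the robot as it stands. The module is installed in compiled form; this text tells all that it offers.
- The arm moves only by the tool move_arm, never from a script. Its argument "motion" is a list of rows, each a list of 7 numbers: the turn, a rotation vector about the tool's x, y, z in rad, then the shift along the tool's x, y, z in m, then the finger opening in m, from 0 to 0.0854. A call has 1 to 8 rows; each row is the pose to reach, as a shift and turn from the pose commanded when the call began, along the tool's axes at that moment; what a row does not reach only later rows make up. A row lasts 1/8 s, in which the tool goes at most 62.5 mm and 10.7 degrees, less where a joint would pass 70% of its speed; a pose out of reach is approached as far as the arm can. A call with a gripper value outside its range is refused whole. The fingers move at their own pace and stop on an object; "grip_force" is the grip in N (left out, the last holds). Time passes only in rows, so rows that repeat a pose let the fingers close. It gives the time, the measured TCP pose, the force, the opening and the grip force at its end, in the units of the state.
- sensors.sense(): the state, without advancing time (a new reading comes with each control period).
- grab_frame(name): name is "scene" or "top" or "wrist"; returns (picture, depth): 420x560x3 uint8, red, green, blue; 420x560 float32, mm along the optical axis (not along the pixel's ray), 0 where there is no reading.
- camera_params(name): a dict with "camera_matrix" (3x3 intrinsics, pixels), "world_from_camera" (4x4, takes a point from camera to world coordinates). Camera axes: x right, y down, z forward; pixel columns grow to the right and rows downward; lengths in mm; the calibration is good to about 2 mm. A picture is of the moment at which its call begins: read the wrist's pose just before it. camera_params takes no time and is no camera call; for the wrist camera it gives the pose at the moment of the call.
- order.sign_off(): hands the job in; it is judged then, once.
The state is a dict: "clock": time; "qpos": joint angles; "qvel": joint speeds; "joint_efforts": joint torques, N m; "eef_pos": TCP position; "tcp_rot": TCP orientation; "contact_force": force on the tool from outside, world axes, zero at the start; "wrist_torque": the same for the moment, N m; "opening": opening from 0.0 (shut) to 1.0 (fully open); "grasp_force": force on a finger pad.
Only numpy, scipy, OpenCV 4.12 (cv2) and the standard library are available. Lean on these libraries where they do the work, as an engineer would, in place of code of your own. Each camera call takes 0.05 s, during which the arm holds its last target. There are 200 camera calls.

TASK

Put the three white jars with dark wooden lids away in the black divided tote, each standing upright in the compartment made for its size: the large jar in the large compartment, the medium in the medium, the small in the small. Set them down gently, do not tip them over, and leave the steel tin, the sauce bottle and the coasters where they stand.

Things in the scene. Friction and masses are not known exactly. Their poses are not given: they have to be found in the camera images.
- jar_large: One jar of the set to be put away: upright white ceramic cylinder with a flat dark wooden lid, seen from above as a dark brown disc of the jar's full diameter; loose, 66 mm in diameter, 95 mm tall (lid the top 16 mm, same diameter, does not come off), about 420 g. Origin at the centre of its underside, z up along its axis; round, so its yaw does not matter.
- jar_medium: One jar of the set to be put away: upright white ceramic cylinder with a flat dark wooden lid, seen from above as a dark brown disc of the jar's full diameter; loose, 50 mm in diameter, 82 mm tall (lid the top 16 mm, same diameter, does not come off), about 260 g. Origin at the centre of its underside, z up along its axis; round, so its yaw does not matter.
- jar_small: One jar of the set to be put away: upright white ceramic cylinder with a flat dark wooden lid, seen from above as a dark brown disc of the jar's full diameter; loose, 34 mm in diameter, 70 mm tall (lid the top 16 mm, same diameter, does not come off), about 110 g. Origin at the centre of its underside, z up along its axis; round, so its yaw does not matter.
- tote: Fixed open tote, black plastic, grey rim, any yaw: 218 mm long (x), 92 wide (y), outer walls 45 high, 5 thick, floor 6. Two dividers (5 thick, tops 40 above the work surface) make three compartments in a row, at tote x = -63 (large), +16 (medium), +79 mm (small), y = 0; each is 16 mm wider than its own jar along x. Origin: centre of underside.
- cell_large: The large compartment of the tote, 82 mm along the tote's x by 82 mm along its y inside; this is the fixed cork liner on its floor. Origin at the compartment's centre, under the 3 mm liner, 6 mm above the work surface, so a jar stands 3 mm above this origin (9 mm above the work surface). Axes as the tote's.
- cell_medium: The medium compartment of the tote, 66 mm along the tote's x by 82 mm along its y inside; this is the fixed cork liner on its floor. Origin at the compartment's centre, under the 3 mm liner, 6 mm above the work surface, so a jar stands 3 mm above this origin (9 mm above the work surface). Axes as the tote's.
- cell_small: The small compartment of the tote, 50 mm along the tote's x by 82 mm along its y inside; this is the fixed cork liner on its floor. Origin at the compartment's centre, under the 3 mm liner, 6 mm above the work surface, so a jar stands 3 mm above this origin (9 mm above the work surface). Axes as the tote's.
- tin: Bystander, not to be moved: bare steel tin with a bright metal lid, 62 mm in diameter, 81 mm tall, upright, loose. Origin at the centre of its underside.
- sauce: Bystander, not to be moved: amber glass sauce bottle with a paper label and a yellow cap, 48 mm in diameter, 115 mm tall, upright, loose. Origin at the centre of its underside.
- coasters: Bystander, not to be moved: stack of square grey coasters (88 mm) on a round wooden base 112 mm in diameter, 47 mm tall in all, loose, beyond the jars. Origin at the centre of its underside.
Not all that is in view belongs to the job. Leave any green or turquoise look-alike of the jar_small alone.

How it is judged:
By the outcome, as a careful person would: the job done as asked, in the order asked, and still so for the second after the job is handed in, with the robot touching nothing.
It also fails if it takes over 96 s, if anything falls off the work surface, if the arm or the gripper's body presses on something with over 40 N, if the wrist force passes 120 N, or if a joint passes its speed limit or range.

## Working session

There is one attempt and no reset: what is moved stays moved. The work goes in short steps, Python scripts to look and compute and a tool call to move; the robot and the scene stay as the last step left them, time stands still between calls to the robot, and variables do not carry over. Pictures are saved under pics/ and viewed, at most 14 in all, crops included, and the job is handed in when it is done.

Besides the shell and the picture viewer there is one more tool, called after "Call:" by a JSON object that holds its "name" and its "arguments". move_arm: Moves the arm, as the interface text tells. Its arguments: {"type":"object","properties":{"motion":{"type":"array","items":{"type":"array","items":{"type":"number"}}},"grip_force":{"type":"number"}},"required":["motion"]}

```bash
mkdir -p pics
cat > h.py <<'E'
import numpy as np, cv2
from rig import sensors, grab_frame, camera_params, order
def grab(n):
    P=camera_params(n); im,d=grab_frame(n)
    return im,d,np.array(P["camera_matrix"]),np.array(P["world_from_camera"])
def ray(px,K,T,z):
    d=T[:3,:3]@np.linalg.inv(K)@np.array([px[0],px[1],1.]); o=T[:3,3]
    return o+d*(z-o[2])/d[2]
def cloud(d,K,T):
    v,u=np.mgrid[:d.shape[0],:d.shape[1]]
    p=np.stack([(u-K[0,2])/K[0,0]*d,(v-K[1,2])/K[1,1]*d,d],-1)
    return p@T[:3,:3].T+T[:3,3]
E
python3 - <<'E'
from h import *
for n in("top","scene"):
    im,d,K,T=grab(n); cv2.imwrite(f"pics/{n}0.png",im[:,:,::-1]); np.savez(f"{n}0.npz",im=im,d=d,K=K,T=T)
    print(n,K.round(1).tolist(),T.round(3).tolist(),(d>0).mean())
s=sensors.sense();print(s["eef_pos"],s["tcp_rot"],s["clock"],s["opening"])
E
```

```text
top [[434.6, 0.0, 283.1], [0.0, 434.6, 203.5], [0.0, 0.0, 1.0]] [[-0.069, -0.976, 0.205, 377.358], [-0.998, 0.066, -0.018, 79.711], [0.004, -0.205, -0.979, 1034.815], [0.0, 0.0, 0.0, 1.0]] 0.9959183673469387
scene [[444.5, 0.0, 279.7], [0.0, 444.5, 199.7], [0.0, 0.0, 1.0]] [[-0.839, 0.319, -0.441, 975.674], [0.544, 0.476, -0.691, 640.658], [-0.011, -0.82, -0.573, 549.935], [0.0, 0.0, 0.0, 1.0]] 0.9958333333333333
[ 249.4025895  -572.61987175  230.63413579] [-3.14034439e+00 -3.59740244e-06  4.10741848e-01] 0.1 1.000714496804286
```

View pics/top0.png

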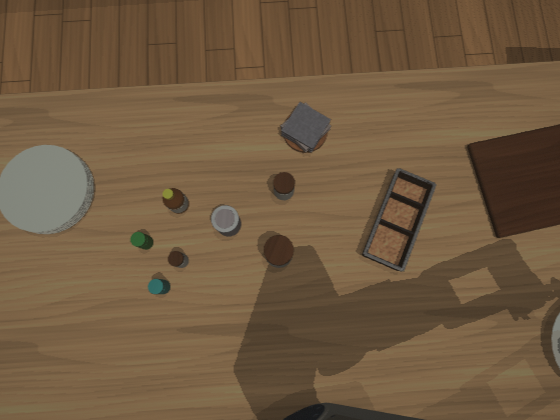

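View pics/scene0.png

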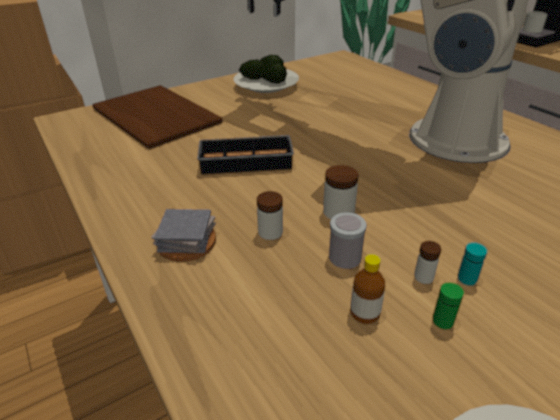

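The top view shows the large lid at (279,250), medium at (284,183) and small at (176,259). The tin is at (225,219), the sauce at (174,198), the look-alikes at (139,240) and (157,287), and the tote is centred near (399,220), with its large compartment at the bottom (389,245). The scene view agrees.

Run:
```python
from h import *
f=np.load("top0.npz"); im,d,K,T=[f[k] for k in("im","d","K","T")]
W=cloud(d,K,T)
print("table z",np.median(W[300:330,100:200,2]))
hsv=cv2.cvtColor(im,cv2.COLOR_RGB2HSV)
for n,c,h,r in(("L",(279,250),95,33),("M",(284,183),82,25),("S",(176,259),70,17),("tin",(225,219),81,31),("green",(139,240),70,17),("teal",(157,287),70,17),("sauce",(168,193),115,10),("coaster",(306,127),47,50)):
    m=np.zeros(d.shape,bool); R=28 if n!="coaster" else 32; m[c[1]-R:c[1]+R,c[0]-R:c[0]+R]=1
    top=m&(abs(W[...,2]-h)<8)
    k,l,st,ce=cv2.connectedComponentsWithStats(top.astype(np.uint8)); i=l[c[1],c[0]] or 1+np.argmax(st[1:,4])
    (x,y),rad=cv2.minEnclosingCircle(np.argwhere(l==i)[:,::-1].astype(np.float32))
    p=ray((x,y),K,T,h); pc=ray(ce[i],K,T,h)
    print(n,np.round([x,y,rad],1),"z",np.median(W[l==i][:,2]).round(1),"circ",p[:2].round(1),"cent",pc[:2].round(1),"r_mm",(rad*d[int(y),int(x)]/K[0,0]).round(1))
# tote
m=np.zeros(d.shape,np.uint8); m[160:280,355:445]=1
top=(m>0)&(abs(W[...,2]-45)<12)
pts=W[top][:,:2].astype(np.float32); px=np.argwhere(top)[:,::-1].astype(np.float32)
print("tote mm",cv2.minAreaRect(pts),np.percentile(W[top][:,2],[10,50,90]))
hp=np.array([ray(p,K,T,45)[:2] for p in px],np.float32); print("ray",cv2.minAreaRect(hp))
# cork
ck=(m>0)&(hsv[...,2]>60)&(abs(W[...,2]-9)<10)
ck[:, :]&=cv2.pointPolygonTest is not None
rect=cv2.minAreaRect(hp)
box=cv2.boxPoints(cv2.minAreaRect(px)).astype(int); mm=np.zeros_like(m);cv2.fillPoly(mm,[box],1);mm=cv2.erode(mm,np.ones((5,5)))
k,l,st,ce=cv2.connectedComponentsWithStats((ck&(mm>0)).astype(np.uint8))
for i in range(1,k):
    if st[i,4]>60: print("cork",st[i,4],ce[i].round(1),ray(ce[i],K,T,9)[:2].round(1))
```

```text
table z 1.5112210388238054
L [278.5 249.8  15.2] z 96.3 circ [472.4  78.8] cent [472.6  78.7] r_mm 32.8
M [284.  182.5  11. ] z 83.3 circ [624.7  56.3] cent [624.6  56.3] r_mm 24.9
S [175.7 258.1   7.9] z 71.3 circ [472.2 306.5] cent [471.9 306.6] r_mm 17.5
tin [225.1 218.6  13.9] z 82.0 circ [551.1 192.7] cent [551.1 192.9] r_mm 30.9
green [138.5 239.5   7.9] z 71.2 circ [519.1 388.3] cent [520.2 388.5] r_mm 17.5
teal [156.  286.    8.1] z 71.4 circ [414.5 350.4] cent [414.5 350.8] r_mm 17.6
sauce [168.5 193.5   5.7] z 116.1 circ [608.5 309. ] cent [608.1 309.7] r_mm 12.4
coaster [306.  125.5  25. ] z 47.6 circ [771.9  -7.4] cent [772.6  -7.4] r_mm 60.1
tote mm ((531.3595581054688, -207.32339477539062), (100.5203857421875, 227.43157958984375), 62.47819900512695) [39.41423971 45.31429198 48.0299379 ]
ray ((531.15576171875, -207.25863647460938), (100.04381561279297, 226.04490661621094), 62.36067199707031)
cork 476 [409.3 189.9] [ 604.5 -248.1]
cork 730 [400.1 213.7] [ 547.5 -218.4]
cork 999 [388.2 244.2] [ 476.6 -181.2]
```

```bash
cat >> h.py <<'E'
from scipy.spatial.transform import Rotation as Ro
def delta(x,y,z,yaw=-0.482):
    s=sensors.sense(); R=Ro.from_euler("xyz",s["tcp_rot"]); G=Ro.from_euler("xyz",[np.pi,0,yaw])
    print("t",round(s["clock"],2),"pos",s["eef_pos"].round(1),"rot",s["tcp_rot"].round(3),"q",s["qpos"].round(2),"op",round(s["opening"],3),"F",s["contact_force"].round(1),"gf",s["grasp_force"])
    print("turn",(R.inv()*G).as_rotvec().round(3),"shift",(R.inv().apply(np.array([x,y,z])-s["eef_pos"])/1000).round(4))
E
python3 -c "
from h import *
delta(472.5,78.7,200)"
```

```text
t 0.1 pos [ 249.4 -572.6  230.6] rot [-3.14  -0.     0.411] q [-1.16  0.35  1.63  0.    1.16 -0.  ] op 1.001 F [0.1 0.1 0.5] gf 0.0
turn [-0.001  0.001  0.893] shift [ 0.4646 -0.508   0.0313]
```

Call:
{"name": "move_arm", "arguments": {"motion": [[0,0,0.18,0.03,-0.032,0,0.0854],[0,0,0.36,0.07,-0.075,0,0.0854],[0,0,0.54,0.11,-0.12,0,0.0854],[0,0,0.72,0.15,-0.16,0,0.0854],[0,0,0.893,0.19,-0.205,0.005,0.0854],[0,0,0.893,0.23,-0.25,0.01,0.0854],[0,0,0.893,0.27,-0.295,0.015,0.0854],[0,0,0.893,0.3,-0.33,0.02,0.0854]]}}

```text
clock: 1.1
eef_pos: [393.0, -148.5, 211.1]
tcp_rot: [-3.141, 0.0, -0.481]
contact_force: [-0.3, -0.8, 0.3]
opening: 1.0
grasp_force: 0.0
```

```bash
python3 -c "
from h import *
delta(472.5,78.7,200)"
```

```text
t 1.1 pos [ 393.  -148.5  211.1] rot [-3.141  0.    -0.481] q [-0.36  0.05  2.07  0.    1.02  1.69] op 1.0 F [-0.3 -0.8  0.3] gf 0.0
turn [-0.     0.     0.001] shift [-0.0347 -0.2382  0.0111]
```

Call:
{"name": "move_arm", "arguments": {"motion": [[0,0,0,-0.007,-0.05,0.003,0.0854],[0,0,0,-0.015,-0.1,0.006,0.0854],[0,0,0,-0.022,-0.15,0.01,0.0854],[0,0,0,-0.029,-0.2,0.011,0.0854],[0,0,0,-0.0347,-0.238,0.011,0.0854],[0,0,0,-0.0347,-0.238,0.011,0.0854],[0,0,0,-0.0347,-0.238,0.011,0.0854]]}}

```text
clock: 1.98
eef_pos: [471.9, 76.0, 199.9]
tcp_rot: [3.141, 0.001, -0.481]
contact_force: [-0.0, -0.4, 0.2]
opening: 1.0
grasp_force: 0.0
```

Run:
```python
from h import *
im,d,K,T=grab("wrist"); cv2.imwrite("pics/w1.png",im[:,:,::-1])
print(T.round(2).tolist())
W=cloud(d,K,T)
m=(abs(W[...,2]-95)<6)&(np.hypot(W[...,0]-472,W[...,1]-79)<60)
k,l,st,ce=cv2.connectedComponentsWithStats(m.astype(np.uint8)); i=1+np.argmax(st[1:,4])
(x,y),r=cv2.minEnclosingCircle(np.argwhere(l==i)[:,::-1].astype(np.float32)); print(x,y,r,r*np.median(d[l==i])/K[0,0],ray((x,y),K,T,95))
delta(472.5,78.7,50)
```

```text
[[-0.46, -0.85, -0.24, 534.47], [-0.89, 0.45, 0.13, 42.75], [0.0, 0.28, -0.96, 342.67], [0.0, 0.0, 0.0, 1.0]]
275.7266540527344 207.5 38.465049743652344 32.38876973873599 [475.50005581  77.47658321  95.        ]
t 2.02 pos [471.9  75.6 200. ] rot [ 3.141e+00  1.000e-03 -4.820e-01] q [ 0.16  0.16  1.97 -0.    1.01  2.21] op 1.004 F [-0.  -0.4 -0.6] gf 0.0
turn [ 0.001  0.001 -0.   ] shift [-0.0008 -0.0031  0.15  ]
```

View pics/w1.png

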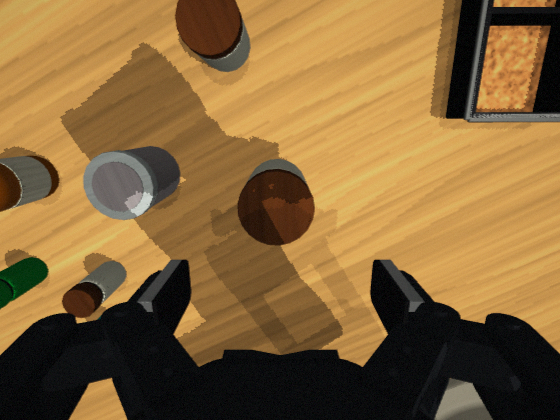

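The lid is at (276,207), centred between the finger tips (about 185 and 375). The path down is clear.

Call:
{"name": "move_arm", "arguments": {"motion": [[0,0,0,0.0005,-0.002,0.02,0.0854],[0,0,0,0.001,-0.003,0.05,0.0854],[0,0,0,0.001,-0.003,0.07,0.0854],[0,0,0,0.001,-0.003,0.08,0.0854],[0,0,0,0.001,-0.003,0.08,0.0854]]}}

```text
clock: 2.65
eef_pos: [474.4, 77.8, 120.1]
tcp_rot: [3.141, 0.001, -0.483]
contact_force: [1.0, 0.7, -0.2]
opening: 1.002
grasp_force: 0.0
```

```bash
python3 -c "
from h import *
delta(474,78,50)"
```

```text
t 2.65 pos [474.4  77.8 120.1] rot [ 3.141e+00  1.000e-03 -4.830e-01] q [ 0.16  0.28  2.03 -0.    0.83  2.21] op 1.002 F [ 1.   0.7 -0.2] gf 0.0
turn [ 0.001  0.001 -0.001] shift [-0.0004 -0.      0.0701]
```

Call:
{"name": "move_arm", "arguments": {"motion": [[0,0,0,0,0,0.02,0.0854],[0,0,0,0,0,0.045,0.0854],[0,0,0,0,0,0.063,0.0854],[0,0,0,0,0,0.07,0.0854],[0,0,0,0,0,0.07,0.075],[0,0,0,0,0,0.07,0.068],[0,0,0,0,0,0.07,0.06],[0,0,0,0,0,0.07,0.055]], "grip_force": 35}}

```text
clock: 3.65
eef_pos: [475.5, 78.6, 51.3]
tcp_rot: [-3.141, -0.001, -0.482]
contact_force: [-1.6, -0.8, 6.0]
opening: 0.761
grasp_force: 38.0
```

Call:
{"name": "move_arm", "arguments": {"motion": [[0,0,0,0,0,0,0.05],[0,0,0,0,0,0,0.05],[0,0,0,0,0,-0.003,0.05],[0,0,0,0,0,-0.01,0.05],[0,0,0,0,0,-0.01,0.05]]}}

```text
clock: 4.28
eef_pos: [475.0, 78.5, 60.8]
tcp_rot: [-3.141, -0.001, -0.482]
contact_force: [0.4, 0.4, -5.0]
opening: 0.762
grasp_force: 40.3
```

Run:
```python
from h import *
delta(475.4,-178.1,170)
im,d,K,T=grab("wrist"); cv2.imwrite("pics/w2.png",im[:,:,::-1])
```

```text
t 4.28 pos [475.   78.5  60.8] rot [-3.141e+00 -1.000e-03 -4.820e-01] q [0.16 0.38 2.07 0.   0.69 2.21] op 0.762 F [ 0.4  0.4 -5. ] gf 40.3056737780571
turn [-0.001 -0.001 -0.   ] shift [ 0.1194  0.2271 -0.1092]
```

View pics/w2.png

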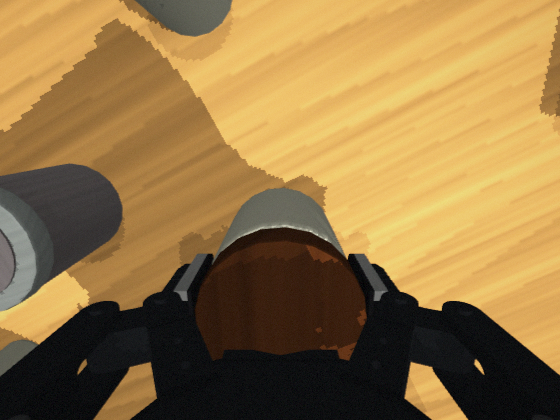

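The jar is held: the lid is between the pads at (280,300) and off the table, with the lid's far edge near row 232.

Run:
```python
from h import *
P=camera_params("wrist");K=np.array(P["camera_matrix"]);T=np.array(P["world_from_camera"])
p=ray((280,232),K,T,105); print(p, p[:2]-33*np.array([.886,-.463]))
```

```text
[505.59867562  61.7970702  105.        ] [476.36067562  77.0760702 ]
```

Call:
{"name": "move_arm", "arguments": {"motion": [[0,0,0,0,0,-0.02,0.05],[0,0,0,0,0,-0.05,0.05],[0,0,0,0.01,0.015,-0.08,0.05],[0,0,0,0.025,0.045,-0.1,0.05],[0,0,0,0.045,0.085,-0.109,0.05],[0,0,0,0.067,0.127,-0.109,0.05],[0,0,0,0.088,0.167,-0.109,0.05],[0,0,0,0.105,0.2,-0.109,0.05]]}}

```text
clock: 5.32
eef_pos: [474.5, -149.0, 169.1]
tcp_rot: [3.141, 0.0, -0.483]
contact_force: [0.1, -0.2, -4.7]
opening: 0.765
grasp_force: 41.9
```

Call:
{"name": "move_arm", "arguments": {"motion": [[0,0,0,0.01,0.018,0,0.05],[0,0,0,0.014,0.026,0,0.05],[0,0,0,0.014,0.027,0,0.05],[0,0,0,0.014,0.027,0,0.05]]}}

```text
clock: 5.82
eef_pos: [474.7, -177.0, 169.1]
tcp_rot: [-3.141, 0.001, -0.482]
contact_force: [0.1, 0.5, -4.3]
opening: 0.761
grasp_force: 41.9
```

Run:
```python
from h import *
delta(475.4,-178.1,70)
im,d,K,T=grab("wrist"); cv2.imwrite("pics/w3.png",im[:,:,::-1])
im,d,K,T=grab("top"); cv2.imwrite("pics/t3.png",cv2.resize(im[120:320,300:500,::-1],(600,600)))
```

```text
t 5.83 pos [ 474.7 -177.   169.1] rot [-3.141e+00  1.000e-03 -4.820e-01] q [-0.36  0.24  1.94  0.    0.96  1.69] op 0.761 F [ 0.1  0.5 -4.3] gf 41.863617449998856
turn [-0.     0.001  0.   ] shift [0.0012 0.0006 0.0991]
```

View pics/w3.png

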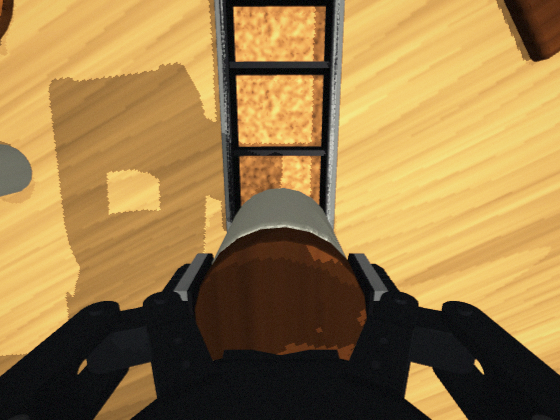

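The jar hangs over the tote, with the yaw aligned. The dividers are at rows about 152 and 67, and the side walls at columns 237–325.

Run:
```python
from h import *
P=camera_params("wrist");K=np.array(P["camera_matrix"]);T=np.array(P["world_from_camera"])
u=np.array([.886,-.463]);v=np.array([.463,.886]);C=np.array([531.2,-207.3])
for p in((281,152),(281,66)):
    q=ray(p,K,T,40)[:2]-C; print("div",q@u,q@v)
# rim outer edges
for p in((220,100),(342,100)):
    q=ray(p,K,T,45)[:2]-C; print("rim",q@u,q@v)
q=np.array([474.7,-177])-C; print("tcp",q@u,q@v)
```

```text
div -17.4338304346345 -0.6332496042371685
div 51.86967391793952 -0.6162918164191179
rim 25.35478775659846 49.735818758063196
rim 25.313788877825424 -50.96187954911486
tcp -64.08790000000006 0.6862999999999841
```

Call:
{"name": "move_arm", "arguments": {"motion": [[0,0,0,0,0,0.02,0.05],[0,0,0,0,0,0.045,0.05],[0,0,0,0,0,0.07,0.05],[0,0,0,0,0,0.088,0.05],[0,0,0,0,0,0.1,0.05],[0,0,0,0,0,0.104,0.05],[0,0,0,0,0,0.106,0.05],[0,0,0,0,0,0.107,0.05]]}}

```text
clock: 6.92
eef_pos: [475.3, -177.9, 62.7]
tcp_rot: [-3.141, -0.001, -0.482]
contact_force: [-0.1, 0.3, -5.2]
opening: 0.761
grasp_force: 41.9
```

Call:
{"name": "move_arm", "arguments": {"motion": [[0,0,0,0,0,0.0005,0.05],[0,0,0,0,0,0.001,0.05],[0,0,0,0,0,0.0015,0.05],[0,0,0,0,0,0.0015,0.05]]}}

```text
clock: 7.42
eef_pos: [474.9, -177.8, 60.8]
tcp_rot: [3.142, 0.0, -0.482]
contact_force: [-0.1, -0.4, -5.7]
opening: 0.768
grasp_force: 41.9
```

Call:
{"name": "move_arm", "arguments": {"motion": [[0,0,0,0,0,0.0005,0.05],[0,0,0,0,0,0.001,0.05],[0,0,0,0,0,0.0015,0.05],[0,0,0,0,0,0.0015,0.05]]}}

```text
clock: 7.92
eef_pos: [475.0, -177.8, 60.4]
tcp_rot: [-3.142, -0.0, -0.482]
contact_force: [-4.8, 1.9, 12.9]
opening: 0.768
grasp_force: 43.7
```

Call:
{"name": "move_arm", "arguments": {"motion": [[0,0,0,0,0,-0.0005,0.065],[0,0,0,0,0,-0.001,0.068],[0,0,0,0,0,-0.001,0.074],[0,0,0,0,0,-0.001,0.0854],[0,0,0,0,0,-0.001,0.0854],[0,0,0,0,0,-0.03,0.0854],[0,0,0,0,0,-0.08,0.0854],[0,0,0,0,0,-0.12,0.0854]]}}

```text
clock: 8.93
eef_pos: [475.1, -177.8, 180.9]
tcp_rot: [-3.141, -0.001, -0.482]
contact_force: [0.6, 0.3, -0.4]
opening: 1.002
grasp_force: 0.0
```

Run:
```python
from h import *
delta(624.7,56.3,150)
im,d,K,T=grab("wrist"); cv2.imwrite("pics/w4.png",im[:,:,::-1])
```

```text
t 8.93 pos [ 475.1 -177.8  180.9] rot [-3.141e+00 -1.000e-03 -4.820e-01] q [-0.36  0.23  1.93  0.    0.98  1.69] op 1.002 F [ 0.6  0.3 -0.4] gf 0.0
turn [-0.    -0.001 -0.   ] shift [ 0.024  -0.2768  0.0309]
```

View pics/w4.png

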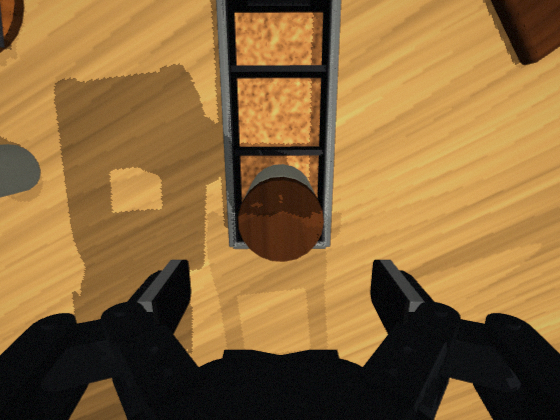

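The large jar stands upright in the large compartment, lid at (281,218). Next is the medium jar.

Call:
{"name": "move_arm", "arguments": {"motion": [[0,0,0,0.002,-0.02,0,0.0854],[0,0,0,0.006,-0.065,0,0.0854],[0,0,0,0.01,-0.12,0.005,0.0854],[0,0,0,0.015,-0.175,0.01,0.0854],[0,0,0,0.02,-0.23,0.02,0.0854],[0,0,0,0.023,-0.265,0.03,0.0854],[0,0,0,0.024,-0.277,0.031,0.08],[0,0,0,0.024,-0.277,0.031,0.075]]}}

```text
clock: 9.98
eef_pos: [624.4, 56.5, 148.0]
tcp_rot: [3.141, 0.0, -0.481]
contact_force: [-0.1, -0.6, -0.1]
opening: 0.882
grasp_force: 0.0
```

```bash
cat >> h.py <<'E'
def lid(x0,y0,h,R):
    im,d,K,T=grab("wrist"); W=cloud(d,K,T)
    m=(abs(W[...,2]-h)<6)&(np.hypot(W[...,0]-x0,W[...,1]-y0)<R+15)
    k,l,st,ce=cv2.connectedComponentsWithStats(m.astype(np.uint8)); i=1+np.argmax(st[1:,4])
    (x,y),r=cv2.minEnclosingCircle(np.argwhere(l==i)[:,::-1].astype(np.float32))
    print("lid px",round(x),round(y),"r_mm",r*np.median(d[l==i])/K[0,0],ray((x,y),K,T,h).round(1))
    return im
E
python3 - <<'E'
from h import *
im=lid(624.7,56.3,82,25); delta(624.7,56.3,44)
E
```

```text
lid px 278 221 r_mm 24.61728130761987 [627.9  55.6  82. ]
t 10.03 pos [624.1  55.8 148.2] rot [ 3.141  0.    -0.482] q [ 0.09  0.44  1.7  -0.    1.    2.14] op 0.875 F [ 0.6 -0.2  1. ] gf 0.0
turn [ 0.001  0.    -0.   ] shift [ 0.0003 -0.0007  0.1042]
```

Call:
{"name": "move_arm", "arguments": {"motion": [[0,0,0,0.002,-0.001,0.02,0.075],[0,0,0,0.002,-0.001,0.05,0.075],[0,0,0,0.002,-0.001,0.08,0.075],[0,0,0,0.002,-0.001,0.098,0.075],[0,0,0,0.002,-0.001,0.104,0.075],[0,0,0,0.002,-0.001,0.104,0.065],[0,0,0,0.002,-0.001,0.104,0.055],[0,0,0,0.002,-0.001,0.104,0.045]], "grip_force": 30}}

```text
clock: 11.02
eef_pos: [627.6, 56.5, 45.4]
tcp_rot: [-3.141, -0.002, -0.482]
contact_force: [0.1, -0.5, 4.9]
opening: 0.579
grasp_force: 30.9
```

Call:
{"name": "move_arm", "arguments": {"motion": [[0,0,0,0,0,0,0.035],[0,0,0,0,0,0,0.035],[0,0,0,0,0,0,0.035]]}}

```text
clock: 11.4
eef_pos: [627.7, 56.5, 45.4]
tcp_rot: [-3.141, -0.002, -0.482]
contact_force: [-1.2, -0.4, 6.0]
opening: 0.575
grasp_force: 31.1
```

Call:
{"name": "move_arm", "arguments": {"motion": [[0,0,0,0,0,-0.01,0.035],[0,0,0,0,0,-0.03,0.035],[0,0,0,0,0,-0.06,0.035],[0,0,0,0,0,-0.09,0.035],[0,0,0,0,0,-0.11,0.035],[0,0,0,0,0,-0.12,0.035],[0,0,0,0,0,-0.12,0.035]]}}

```text
clock: 12.28
eef_pos: [627.0, 56.4, 164.7]
tcp_rot: [-3.141, -0.001, -0.482]
contact_force: [-0.3, 0.8, -2.1]
opening: 0.575
grasp_force: 31.7
```

Run:
```python
from h import *
delta(545.4,-214.7,165)
im,d,K,T=grab("wrist"); cv2.imwrite("pics/w5.png",im[:,:,::-1])
```

```text
t 12.28 pos [627.   56.4 164.7] rot [-3.141e+00 -1.000e-03 -4.820e-01] q [ 0.09  0.43  1.68 -0.    1.03  2.14] op 0.575 F [-0.3  0.8 -2.1] gf 31.714860051870346
turn [-0.    -0.001 -0.   ] shift [ 0.0534  0.2781 -0.0003]
```

View pics/w5.png

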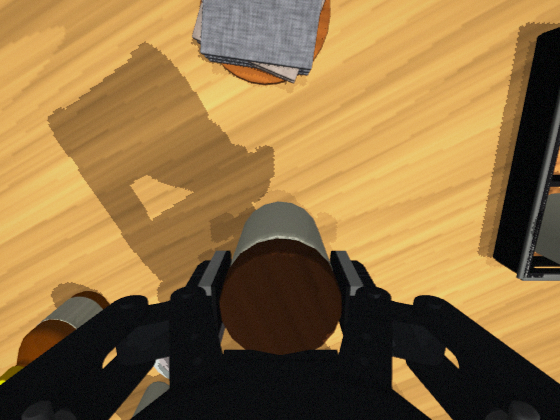

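The medium jar is held upright, lid at (281,297).

Call:
{"name": "move_arm", "arguments": {"motion": [[0,0,0,0.003,0.015,0,0.035],[0,0,0,0.01,0.05,0,0.035],[0,0,0,0.019,0.1,0,0.035],[0,0,0,0.029,0.15,0,0.035],[0,0,0,0.038,0.2,0,0.035],[0,0,0,0.046,0.24,0,0.035],[0,0,0,0.0515,0.268,0,0.035],[0,0,0,0.0535,0.278,0,0.035]]}}

```text
clock: 13.32
eef_pos: [543.8, -216.6, 163.4]
tcp_rot: [3.141, 0.002, -0.484]
contact_force: [0.3, 0.6, -2.9]
opening: 0.572
grasp_force: 31.8
```

Call:
{"name": "move_arm", "arguments": {"motion": [[0,0,0,0,0,0,0.035],[0,0,0,0,0,0,0.035]]}}

```text
clock: 13.58
eef_pos: [545.4, -213.9, 164.0]
tcp_rot: [-3.141, 0.001, -0.482]
contact_force: [0.2, 0.5, -2.3]
opening: 0.573
grasp_force: 31.8
```

Run:
```python
from h import *
delta(545.4,-214.7,56)
im,d,K,T=grab("wrist"); cv2.imwrite("pics/w6.png",im[:,:,::-1])
```

```text
t 13.57 pos [ 545.4 -213.9  164. ] rot [-3.141e+00  1.000e-03 -4.820e-01] q [-0.38  0.37  1.78  0.    1.    1.68] op 0.573 F [ 0.2  0.5 -2.3] gf 31.834347546100616
turn [-0.     0.001  0.   ] shift [0.0005 0.0007 0.108 ]
```

View pics/w6.png

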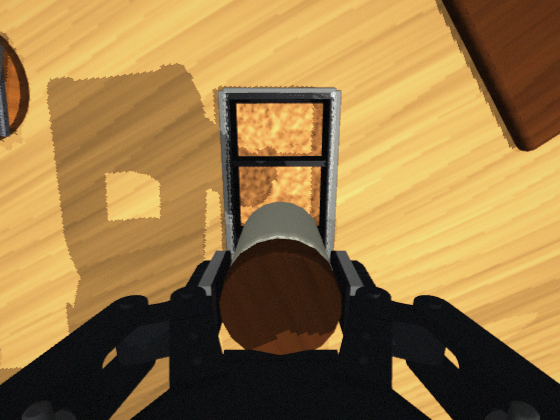

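The jar hangs over the medium compartment, with the medium/small divider at row 161 and the end rim at row 95.

Call:
{"name": "move_arm", "arguments": {"motion": [[0,0,0,0.0005,0.0005,0.02,0.035],[0,0,0,0.0005,0.0005,0.045,0.035],[0,0,0,0.0005,0.0005,0.07,0.035],[0,0,0,0.0005,0.0005,0.09,0.035],[0,0,0,0.0005,0.0005,0.101,0.035],[0,0,0,0.0005,0.0005,0.106,0.035],[0,0,0,0.0005,0.0005,0.107,0.035],[0,0,0,0.0005,0.0005,0.108,0.035]]}}

```text
clock: 14.62
eef_pos: [546.1, -215.5, 56.9]
tcp_rot: [-3.141, -0.001, -0.482]
contact_force: [0.1, 0.6, -2.8]
opening: 0.572
grasp_force: 31.8
```

Call:
{"name": "move_arm", "arguments": {"motion": [[0,0,0,0,0,0.0005,0.035],[0,0,0,0,0,0.001,0.035],[0,0,0,0,0,0.0015,0.035],[0,0,0,0,0,0.0015,0.035]]}}

```text
clock: 15.12
eef_pos: [545.5, -215.4, 54.8]
tcp_rot: [-3.142, 0.0, -0.482]
contact_force: [0.4, -0.3, -1.5]
opening: 0.573
grasp_force: 31.8
```

Call:
{"name": "move_arm", "arguments": {"motion": [[0,0,0,0,0,0.0005,0.035],[0,0,0,0,0,0.001,0.035],[0,0,0,0,0,0.001,0.035]]}}

```text
clock: 15.5
eef_pos: [545.7, -215.4, 54.4]
tcp_rot: [-3.142, -0.0, -0.482]
contact_force: [-2.4, 1.3, 6.7]
opening: 0.58
grasp_force: 32.7
```

Call:
{"name": "move_arm", "arguments": {"motion": [[0,0,0,0,0,-0.0005,0.049],[0,0,0,0,0,-0.0005,0.052],[0,0,0,0,0,-0.0005,0.06],[0,0,0,0,0,-0.0005,0.068],[0,0,0,0,0,-0.0005,0.068],[0,0,0,0,0,-0.03,0.068],[0,0,0,0,0,-0.08,0.068],[0,0,0,0,0,-0.13,0.068]]}}

```text
clock: 16.5
eef_pos: [545.3, -215.3, 184.9]
tcp_rot: [3.142, 0.001, -0.482]
contact_force: [0.9, -0.4, -0.1]
opening: 0.796
grasp_force: 0.0
```

Run:
```python
from h import *
delta(473,306,160)
im,d,K,T=grab("wrist"); cv2.imwrite("pics/w7.png",im[:,:,::-1])
```

```text
t 16.5 pos [ 545.3 -215.3  184.9] rot [ 3.142e+00  1.000e-03 -4.820e-01] q [-0.38  0.34  1.76  0.    1.04  1.67] op 0.796 F [ 0.9 -0.4 -0.1] gf 0.0
turn [ 0.     0.001 -0.   ] shift [-0.3057 -0.4283  0.0251]
```

View pics/w7.png

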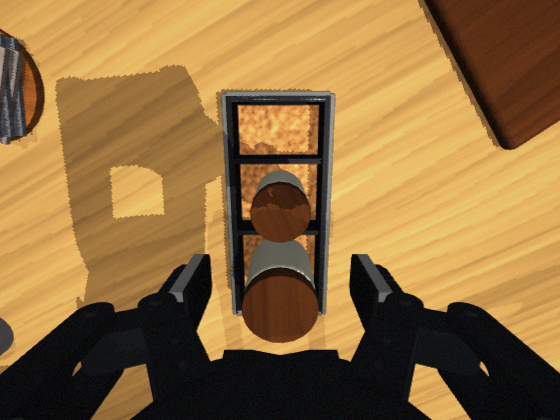

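Both jars stand upright in their compartments: medium lid (281,212), large lid (281,303). Next is the small jar.

Call:
{"name": "move_arm", "arguments": {"motion": [[0,0,0,-0.012,-0.017,0,0.068],[0,0,0,-0.035,-0.05,0,0.068],[0,0,0,-0.065,-0.09,0,0.06],[0,0,0,-0.095,-0.133,0,0.056],[0,0,0,-0.125,-0.175,0,0.056],[0,0,0,-0.155,-0.217,0,0.056],[0,0,0,-0.185,-0.259,0,0.056],[0,0,0,-0.215,-0.301,0,0.056]]}}

```text
clock: 17.55
eef_pos: [492.6, 153.0, 182.3]
tcp_rot: [3.14, 0.002, -0.482]
contact_force: [1.5, -1.0, 0.1]
opening: 0.656
grasp_force: 0.0
```

Call:
{"name": "move_arm", "arguments": {"motion": [[0,0,0,-0.03,-0.042,0,0.056],[0,0,0,-0.06,-0.084,0.005,0.056],[0,0,0,-0.08,-0.112,0.015,0.056],[0,0,0,-0.09,-0.127,0.025,0.056],[0,0,0,-0.0905,-0.1275,0.025,0.056],[0,0,0,-0.0905,-0.1275,0.025,0.056]]}}

```text
clock: 18.3
eef_pos: [473.4, 304.9, 158.5]
tcp_rot: [3.14, 0.0, -0.483]
contact_force: [-0.0, -0.3, 1.5]
opening: 0.655
grasp_force: 0.0
```

Run:
```python
from h import *
im=lid(472,306.5,70,17); cv2.imwrite("pics/w8.png",im[:,:,::-1]); delta(473.5,306,39)
```

```text
lid px 277 216 r_mm 16.685745512262187 [474.  306.7  70. ]
t 18.35 pos [473.7 304.9 158.8] rot [ 3.141 -0.    -0.483] q [ 0.57  0.34  1.83 -0.    0.97  2.62] op 0.655 F [-0.3 -0.  -0.5] gf 0.0
turn [ 0.    -0.    -0.001] shift [-0.0008 -0.001   0.1198]
```

View pics/w8.png

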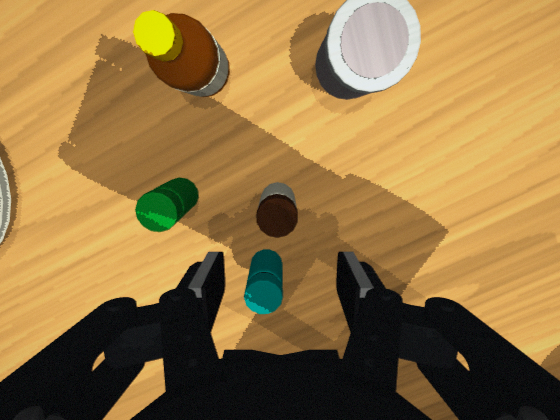

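The small lid is at (277,216), centred between the fingers. Green (165,205) and teal (265,280) are clear of the finger paths.

Call:
{"name": "move_arm", "arguments": {"motion": [[0,0,0,-0.0005,-0.001,0.02,0.056],[0,0,0,-0.0005,-0.0015,0.05,0.056],[0,0,0,-0.0005,-0.0015,0.085,0.056],[0,0,0,-0.0005,-0.0015,0.108,0.056],[0,0,0,-0.0005,-0.0015,0.118,0.056],[0,0,0,-0.0005,-0.0015,0.12,0.056],[0,0,0,-0.0005,-0.0015,0.12,0.045],[0,0,0,-0.0005,-0.0015,0.12,0.035]], "grip_force": 25}}

```text
clock: 19.35
eef_pos: [474.5, 307.8, 39.7]
tcp_rot: [-3.14, -0.001, -0.482]
contact_force: [0.2, 0.3, 0.2]
opening: 0.407
grasp_force: 0.0
```

Call:
{"name": "move_arm", "arguments": {"motion": [[0,0,0,0,0,0,0.025],[0,0,0,0,0,0,0.022],[0,0,0,0,0,0,0.022],[0,0,0,0,0,0,0.022]]}}

```text
clock: 19.85
eef_pos: [474.4, 307.8, 39.8]
tcp_rot: [-3.14, -0.001, -0.482]
contact_force: [-1.1, -1.4, 7.9]
opening: 0.39
grasp_force: 24.6
```

Gripped (opening 33 mm). Lifting.

Call:
{"name": "move_arm", "arguments": {"motion": [[0,0,0,0,0,-0.01,0.022],[0,0,0,0,0,-0.03,0.022],[0,0,0,0,0,-0.06,0.022],[0,0,0,0,0,-0.09,0.022],[0,0,0,0,0,-0.115,0.022],[0,0,0,0,0,-0.13,0.022],[0,0,0,0,0,-0.13,0.022]]}}

```text
clock: 20.72
eef_pos: [474.3, 307.9, 169.8]
tcp_rot: [-3.14, -0.001, -0.482]
contact_force: [-0.1, -0.5, -1.1]
opening: 0.39
grasp_force: 25.1
```

Run:
```python
from h import *
delta(601.2,-243.9,170)
```

```text
t 20.73 pos [474.3 307.9 169.8] rot [-3.14e+00 -1.00e-03 -4.82e-01] q [0.57 0.33 1.82 0.   0.99 2.63] op 0.39 F [-0.1 -0.5 -1.1] gf 25.092090368270874
turn [-0.002 -0.001 -0.   ] shift [ 0.3683  0.43   -0.0006]
```

Call:
{"name": "move_arm", "arguments": {"motion": [[0,0,0,0.01,0.012,0,0.022],[0,0,0,0.03,0.035,0,0.022],[0,0,0,0.06,0.07,0,0.022],[0,0,0,0.092,0.107,0,0.022],[0,0,0,0.124,0.145,0,0.022],[0,0,0,0.156,0.182,0,0.022],[0,0,0,0.188,0.22,0,0.022],[0,0,0,0.22,0.257,0,0.022]]}}

```text
clock: 21.72
eef_pos: [548.6, -24.7, 167.5]
tcp_rot: [3.14, 0.002, -0.483]
contact_force: [0.5, 0.3, -0.9]
opening: 0.39
grasp_force: 25.1
```

Call:
{"name": "move_arm", "arguments": {"motion": [[0,0,0,0.032,0.037,0,0.022],[0,0,0,0.064,0.075,0,0.022],[0,0,0,0.096,0.112,0,0.022],[0,0,0,0.123,0.143,0,0.022],[0,0,0,0.14,0.163,0,0.022],[0,0,0,0.147,0.172,0,0.022],[0,0,0,0.148,0.173,0,0.022],[0,0,0,0.148,0.173,0,0.022]]}}

```text
clock: 22.72
eef_pos: [600.2, -243.0, 168.7]
tcp_rot: [-3.141, 0.001, -0.481]
contact_force: [0.6, -0.7, -1.1]
opening: 0.39
grasp_force: 25.1
```

Run:
```python
from h import *
delta(601.2,-243.9,51)
im,d,K,T=grab("wrist"); cv2.imwrite("pics/w9.png",im[:,:,::-1])
```

```text
t 22.73 pos [ 600.2 -243.   168.7] rot [-3.141e+00  1.000e-03 -4.810e-01] q [-0.39  0.45  1.64  0.    1.06  1.66] op 0.39 F [ 0.6 -0.7 -1.1] gf 25.10057084262371
turn [-0.     0.001  0.001] shift [0.0014 0.0004 0.1177]
```

View pics/w9.png

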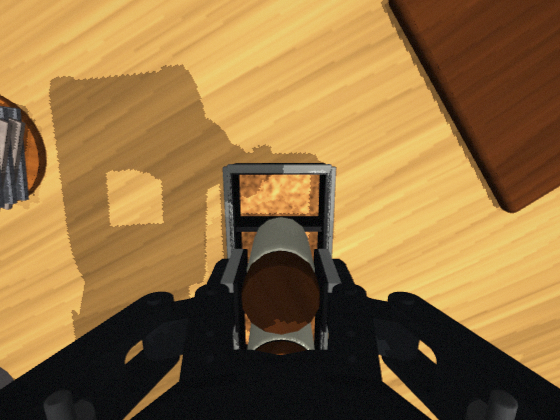

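The jar hangs over the small compartment, with the divider at row 222 and the end rim at row 168.

Run:
```python
from h import *
P=camera_params("wrist");K=np.array(P["camera_matrix"]);T=np.array(P["world_from_camera"])
u=np.array([.886,-.463]);v=np.array([.463,.886]);C=np.array([531.2,-207.3])
for p,z in(((280,222),40),((280,168),45),((280,257),108+0+91)):
    q=ray(p,K,T,z)[:2]-C; print(q@u,q@v)
q=np.array([600.2,-243])-C; print("tcp",q@u,q@v)
```

```text
59.605594826487184 0.0033098725905357615
110.8940439266411 -0.02373588660295956
96.90706471845589 -0.06553953696984102
tcp 77.6631 0.31680000000001246
```

Call:
{"name": "move_arm", "arguments": {"motion": [[0,0,0,0.001,0,0.02,0.022],[0,0,0,0.001,0,0.045,0.022],[0,0,0,0.001,0,0.06,0.022],[0,0,0,0.001,0,0.065,0.022],[0,0,0,0.001,0,0.065,0.022]]}}

```text
clock: 23.4
eef_pos: [601.4, -244.5, 103.6]
tcp_rot: [3.142, 0.0, -0.482]
contact_force: [0.6, 1.7, -0.3]
opening: 0.391
grasp_force: 25.1
```

Run:
```python
from h import *
im,d,K,T=grab("wrist"); cv2.imwrite("pics/w10.png",cv2.resize(im[120:320,190:370,::-1],None,fx=3,fy=3,interpolation=cv2.INTER_NEAREST))
u=np.array([.886,-.463]);v=np.array([.463,.886]);C=np.array([531.2,-207.3])
W=cloud(d,K,T); 
for r in range(120,262,3):
    q=W[r,245]; print(r,((q[:2]-C)@u).round(1),q[2].round(1),im[r,245].tolist())
```

```text
120 152.7 0.3 [235, 189, 106]
123 150.4 0.8 [235, 188, 103]
126 148.2 0.2 [236, 188, 106]
129 146.0 0.6 [237, 192, 106]
132 143.7 -0.4 [240, 194, 106]
135 141.4 1.1 [239, 197, 108]
138 139.2 1.8 [239, 197, 110]
141 136.9 1.3 [234, 186, 104]
144 134.5 0.6 [233, 185, 102]
147 132.1 -0.5 [234, 182, 100]
150 129.9 1.2 [232, 180, 99]
153 127.4 -0.6 [228, 174, 99]
156 125.2 1.1 [225, 173, 93]
159 122.8 0.5 [226, 174, 94]
162 120.2 -1.3 [165, 122, 65]
165 117.8 -0.8 [167, 123, 67]
168 115.5 0.2 [164, 120, 62]
171 113.2 0.9 [160, 116, 64]
174 110.6 -0.2 [156, 114, 59]
177 110.5 13.8 [11, 18, 10]
180 113.7 44.5 [78, 75, 75]
183 111.9 45.4 [86, 86, 83]
186 109.8 45.2 [71, 73, 69]
189 107.8 45.5 [64, 65, 61]
192 105.8 45.6 [42, 29, 21]
195 95.3 9.4 [157, 99, 52]
198 92.7 8.8 [157, 100, 50]
201 90.3 9.3 [152, 97, 51]
204 87.7 8.8 [164, 105, 56]
207 85.3 9.0 [165, 106, 53]
210 82.8 9.0 [196, 126, 67]
213 80.4 9.7 [208, 140, 73]
216 77.8 9.4 [175, 117, 62]
219 75.3 9.6 [165, 106, 53]
222 72.8 9.9 [138, 88, 48]
225 70.3 9.9 [215, 144, 76]
228 67.4 9.1 [226, 155, 81]
231 64.8 9.0 [237, 166, 86]
234 62.4 9.8 [221, 151, 76]
237 59.4 8.9 [200, 128, 65]
240 56.7 8.8 [124, 74, 37]
243 55.3 12.0 [10, 11, 14]
246 55.4 18.5 [4, 12, 8]
249 91.6 109.3 [15, 16, 17]
252 91.4 112.5 [9, 11, 12]
255 90.9 114.7 [6, 10, 10]
258 89.0 114.1 [7, 8, 6]
261 88.3 115.8 [12, 12, 10]
```

View pics/w10.png

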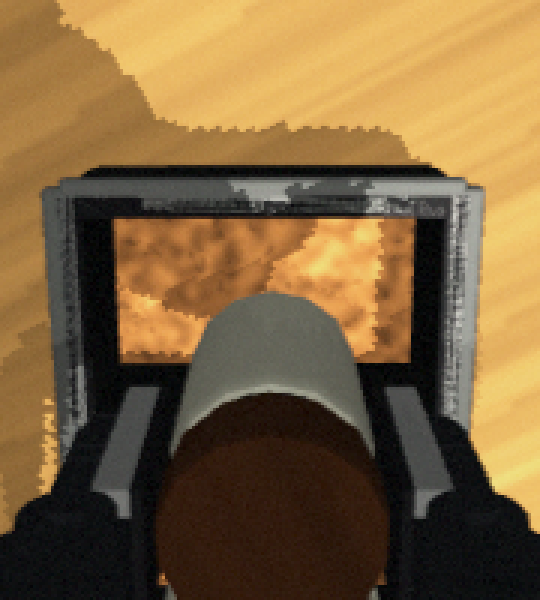

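The view shows the jar hanging over the small compartment, its bottom front edge at about row 218, columns centred on 282, with liner visible ahead of it.

Run:
```python
from h import *
P=camera_params("wrist");K=np.array(P["camera_matrix"]);T=np.array(P["world_from_camera"])
u=np.array([.886,-.463]);v=np.array([.463,.886]);C=np.array([531.2,-207.3])
q=ray((281,218),K,T,63.8)[:2]-C; print("jar centre",q@u-17,q@v)
delta(601.2,-243.9,51)
```

```text
jar centre 76.3056313785565 -1.5946534995743036
t 23.45 pos [ 601.7 -244.7  104.2] rot [-3.142e+00 -1.000e-03 -4.820e-01] q [-0.39  0.52  1.68  0.    0.94  1.66] op 0.391 F [-0.2  0.1 -1.8] gf 25.112194865942
turn [-0.    -0.001 -0.   ] shift [-0.0009 -0.0004  0.0532]
```

Call:
{"name": "move_arm", "arguments": {"motion": [[0,0,0,0.002,0,0.01,0.022],[0,0,0,0.002,0,0.025,0.022],[0,0,0,0.002,0,0.04,0.022],[0,0,0,0.002,0,0.048,0.022],[0,0,0,0.002,0,0.052,0.022],[0,0,0,0.002,0,0.053,0.022],[0,0,0,0.002,0,0.053,0.022]]}}

```text
clock: 24.32
eef_pos: [603.4, -245.6, 51.1]
tcp_rot: [-3.142, -0.001, -0.482]
contact_force: [-0.0, 0.2, -1.2]
opening: 0.389
grasp_force: 25.1
```

Call:
{"name": "move_arm", "arguments": {"motion": [[0,0,0,0,0,0.0005,0.022],[0,0,0,0,0,0.001,0.022],[0,0,0,0,0,0.0015,0.022],[0,0,0,0,0,0.0015,0.022]]}}

```text
clock: 24.82
eef_pos: [603.1, -245.5, 49.3]
tcp_rot: [-3.142, 0.0, -0.482]
contact_force: [0.4, 0.4, -0.9]
opening: 0.389
grasp_force: 25.1
```

Call:
{"name": "move_arm", "arguments": {"motion": [[0,0,0,0,0,0.0005,0.022],[0,0,0,0,0,0.001,0.022],[0,0,0,0,0,0.001,0.022]]}}

```text
clock: 25.2
eef_pos: [603.3, -245.6, 48.8]
tcp_rot: [-3.142, -0.0, -0.482]
contact_force: [-1.4, 0.3, 5.6]
opening: 0.388
grasp_force: 25.7
```

Call:
{"name": "move_arm", "arguments": {"motion": [[0,0,0,0,0,-0.0005,0.034],[0,0,0,0,0,-0.0005,0.037],[0,0,0,0,0,-0.0005,0.045],[0,0,0,0,0,-0.0005,0.052],[0,0,0,0,0,-0.0005,0.052],[0,0,0,0,0,-0.03,0.052],[0,0,0,0,0,-0.08,0.052],[0,0,0,0,0,-0.14,0.052]]}}

```text
clock: 26.2
eef_pos: [602.4, -245.2, 188.8]
tcp_rot: [3.141, 0.002, -0.482]
contact_force: [0.1, -0.2, -0.6]
opening: 0.61
grasp_force: 0.0
```

Call:
{"name": "move_arm", "arguments": {"motion": [[0,0,0,-0.03,-0.05,-0.02,0.052],[0,0,0,-0.06,-0.1,-0.04,0.052],[0,0,0,-0.08,-0.14,-0.06,0.052],[0,0,0,-0.09,-0.16,-0.06,0.052],[0,0,0,-0.09,-0.16,-0.06,0.052],[0,0,0,-0.09,-0.16,-0.06,0.052]]}}

```text
clock: 26.95
eef_pos: [597.3, -63.0, 247.3]
tcp_rot: [3.141, 0.001, -0.483]
contact_force: [-0.8, 0.1, -0.4]
opening: 0.608
grasp_force: 0.0
```

Run:
```python
from h import *
im,d,K,T=grab("scene"); cv2.imwrite("pics/s_end.png",im[:,:,::-1])
im,d,K,T=grab("top"); cv2.imwrite("pics/t_end.png",im[:,:,::-1])
```

View pics/s_end.png

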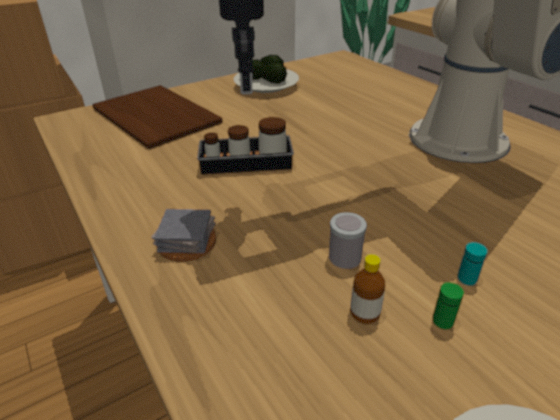

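View pics/t_end.png

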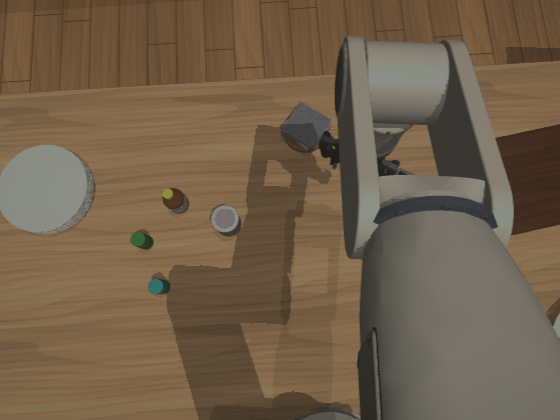

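The three jars stand upright in the tote at (211,145), (238,140) and (272,135). The tin, sauce, coasters and look-alikes are where they were, and the arm is clear.

```bash
python3 -c "
from h import *
print(order.sign_off())"
```

```text
the job is handed in; nothing more can be done
None
```

All three jars stand upright in their matching compartments, with the tin, sauce bottle, coasters and look-alikes left in place. The job was handed in at about 27 s of the 96 s allowed; the hand-in gave no verdict.

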